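# Close down the strip cutter

### The job

Close down the model-maker's strip cutter: put every cut piece of pale wood lying on the bench (bars and blocks) into the open drawer, and reset the cutter's length stop - swing its clamp lever right up, slide the stop until its pointer lines up with the white tab, and press the lever fully down again. Only once the stop is locked there, press the cutter's sprung arm down until its catch holds it down. Leave everything else standing where it is.

Things in the scene. Friction and masses are not known exactly. Their poses are not given: they have to be found in the camera images.
- cutter: strip cutter, fixed: grey base board 260 (x) x 340 (y) x 18 mm; origin at the centre of its underside, x away from the robot, y left, z up; turned up to 0.1 rad. At its left (y = 120 mm) the sprung arm, pivoted at the far end, handle towards the robot; outside it (y = 148 mm) a 60 mm post with the sprung catch, its nose up to 75 mm. At its right the stop's rail, along y, at x = 30 mm
- chop (a joint): sprung cutter arm, rad: 0 up (slopes up 0.5 rad from pivot to handle), grows as pressed, end at 0.50 (arm level). Let go too soon it springs back up (2 N at the handle at first, 3 N lower down); at 0.40 its side pin meets the catch, and 8 N on the handle (up to 20 N if pressed fast) snaps it past; beyond 0.46 the catch holds it, at rest at about 0.49
- chop_hinge (a point): the arm's pivot axis (parallel to the cutter's y), 62 mm above the bench
- chop_handle (a point): centre of the top face of the arm's black handle pad (55 mm along the arm, 36 mm wide, 18 mm thick), where to press. 215 mm from the pivot along the arm and 9 mm above the arm's centre line through the pivot; about 173 mm above the bench with the arm up, 71 mm with the arm level
- stop (a joint): length stop (dark steel carriage 44 x 40 mm, on the rail) along the rail, m: grows towards the cutter's -y (away from the arm), range 0 to 0.155. Slides with 2 to 4 N when its clamp is released; the clamp grips it firmly when locked
- stop_pointer (a point): tip of the stop's small steel pointer, on the stop's far (+x) side, 43 mm above the bench; point axes are those of the cutter
- tab_top (a point): centre of the top of the white plastic tab (32 mm along x, 4 mm along y, 21 mm tall) that stands on the base beyond the rail: the mark. The pointer passes 2 mm above it; they line up when both have the same y in the cutter's axes. Site axes are those of the cutter
- clamp (a joint): clamp lever on the stop, rad: 0 locked (points to the robot, sloping up 0.25 rad), grows as its tip is swung up about an axis parallel to the cutter's y; 1.1 fully up (released). Stays where it is left; 4 to 8 N at the bar moves it. Pressed fully down it may read a little below 0 (to -0.08)
- clamp_hinge (a point): the clamp lever's axis, 72 mm above the bench
- clamp_grip (a point): middle of the clamp lever's bar, 62 mm from its axis. The bar is 12 mm wide (along the cutter's y), 10 mm thick, with a 17 mm black ball on its end, 82 mm out. It can be pinched across with the tool pointing down and swung, the tool staying upright, and the stop can be slid by it. Nothing stands within 45 mm beside it
- drawer (a joint): drawer of the low wooden cabinet (200 x 200 mm, 85 mm tall, fixed, front towards the robot), m: about 0 (+-0.007) at the start, standing open by about 125 mm towards the robot; grows as it is pushed in, 0.125 shut; slides with about 1 N
- drawer_mid (a point): middle of the open part of the drawer's inner floor, 22 mm above the bench; x points into the cabinet, y left, z up. The inside reaches 57 mm to the front wall and 79 mm to either side wall; the open part ends at the cabinet's front, 41 to 55 mm in +x. Walls rise 41 mm above this floor, the drawer's front 47 mm, the cabinet's top 63 mm
- bar0: cut bar of pale wood 70 x 16 x 16 mm, 15 g, lying on the bench; origin: centre of its underside as built, x along its length, z up. May be absent (None).
- bar1: cut bar of pale wood 70 x 16 x 16 mm, 15 g, lying on the bench; origin: centre of its underside as built, x along its length, z up. May be absent (None).
- bar2: cut bar of pale wood 70 x 16 x 16 mm, 15 g, lying on the bench; origin: centre of its underside as built, x along its length, z up. May be absent (None).
- block0: cut block of pale wood 45 x 26 x 20 mm, 18 g, lying on the bench; origin: centre of its underside as built, x along its length, z up. May be absent (None).
- block1: cut block of pale wood 45 x 26 x 20 mm, 18 g, lying on the bench; origin: centre of its underside as built, x along its length, z up. May be absent (None).
- rocket: white model rocket stage, upright, 44 mm across, 150 mm tall; loose bystander, origin at the centre of its underside
- jar: small glass jar with black lid, 30 mm across, 42 mm tall; loose bystander, origin at the centre of its underside
- paintpot: amber paint pot with white lid, 34 mm across, 50 mm tall; loose bystander, origin at the centre of its underside
- glue: white glue bottle, 36 mm across, 110 mm tall; loose bystander, origin at the centre of its underside
- tape: roll of masking tape lying flat, 90 mm across, 22 mm tall; loose bystander, origin at the centre of its underside
- sander: grey sanding block 75 x 50 x 26 mm; loose bystander, origin at the centre of its underside
- figure: small white figurine, 40 mm across the foot, 88 mm tall; loose bystander, origin at the centre of its underside

How it is judged (in metres and radians):
On the way, in this order (a step that is already met when the one before it is completed fails the run):
1. the clamp lever is swung up while the stop is still where it was (value of joint clamp above 0.75 rad and distance of stop_pointer from where it was at the start of the episode below 0.015 m), for 0.1 s.
2. the stop is slid to the tab with the clamp released (y of stop_pointer in the frame of tab_top between -0.005 and 0.005 m and value of joint clamp above 0.5 rad), for 0.2 s.
3. the clamp is locked again with the pointer at the tab (y of stop_pointer in the frame of tab_top between -0.005 and 0.005 m and value of joint clamp below 0.15 rad), for 0.2 s.
4. the arm is pressed down past its catch (value of joint chop above 0.47 rad), for 0.3 s.
At the end, for the whole second after the job is handed in: every piece present lies inside the drawer, below its rim; the stop's pointer is within 5 mm of the tab's middle along the rail, the clamp lever is down (below 0.15 rad), and the catch holds the arm down (above 0.47 rad) (all of step 3 and x of bar0 in the frame of drawer_mid between -0.056 and 0.096 m and y of bar0 in the frame of drawer_mid between -0.078 and 0.078 m and z of bar0 in the frame of drawer_mid between -0.006 and 0.036 m and x of bar1 in the frame of drawer_mid between -0.056 and 0.096 m and y of bar1 in the frame of drawer_mid between -0.078 and 0.078 m and z of bar1 in the frame of drawer_mid between -0.006 and 0.036 m and x of bar2 in the frame of drawer_mid between -0.056 and 0.096 m and y of bar2 in the frame of drawer_mid between -0.078 and 0.078 m and z of bar2 in the frame of drawer_mid between -0.006 and 0.036 m and x of block0 in the frame of drawer_mid between -0.056 and 0.096 m and y of block0 in the frame of drawer_mid between -0.078 and 0.078 m and z of block0 in the frame of drawer_mid between -0.006 and 0.036 m and x of block1 in the frame of drawer_mid between -0.056 and 0.096 m and y of block1 in the frame of drawer_mid between -0.078 and 0.078 m and z of block1 in the frame of drawer_mid between -0.006 and 0.036 m and value of joint chop above 0.47 rad); the robot touches nothing.
It fails at once if a bystander is moved more than 50 mm (distance of any of rocket, jar, paintpot, glue, tape, sander, figure from where it was at the start of the episode above 0.05 m).
It fails at once if a bystander is toppled (angle between any of rocket, jar, paintpot, glue, tape, sander, figure's own z axis and vertical above 0.7 rad).
Of bar0, bar1, bar2, block0, block1 only 3 to 5 are there at a start; the rules pass over those that are not, and their reading is None.
At some moment in a run one of bar0, bar1, bar2, block0, block1 may be knocked a few centimetres aside while the robot is not near it.
Once in a run the grip may slacken for a moment while it holds something.
It also fails if it takes over 210 s, if anything falls off the work surface, if the arm or the gripper's body presses on something with over 40 N, if the wrist force passes 120 N, or if a joint passes its speed limit or range.

### The arm

A 6-joint arm with a two-finger parallel gripper is mounted at the origin on the work surface. World frame = base frame: x ahead of the robot, y to its left, z up, the work surface at z = 0. Lengths are in m, angles in degrees, forces in N, time in s.
With the tool pointing down it reaches from about 0.4 to 0.825 m from the base axis. Payload 7 kg.
Tool frame: the origin (TCP) lies between the finger pads, 19 mm behind the fingertips; this is the grasp point; z points along the fingers, y is the line along which they close (so a half turn about z gives the same grasp; the last joint's range is limited). The gripper opens to 88 mm and grips with 3 to 60 N. Pads are 19 mm wide; open, the fingers measure 130 mm over their backs; the gripper's body (78 mm by 193 mm) begins 47 mm behind the grasp point.
Start: joints at [-52.019, 20.546, 0.682, 0, -70.136, -16.507], TCP at [0.247, -0.628, 0.245] pointing down, gripper open.
Joint ranges: [-176.03, 176.03], [-82.01, 121.73], [-58.28, 71.71], [-173.87, 95.51], [-174.79, -0.11], [-173.66, 173.66]. Speed limits (degrees/s): [136.94, 136.94, 172.46, 180, 180, 180].

### API

Orientations are given as [roll, pitch, yaw] about the fixed x, y, z axes, in that order (R = Rz(yaw) Ry(pitch) Rx(roll)).
In Python, from plant import r, vision gives the robot as it stands.
- The arm moves only by the shell command python3 -m pendant 'ROWS' [FORCE]. ROWS is JSON, a list that holds one entry, the list of rows, each a list of 7 numbers: the shift along the tool's x, y, z scaled (see below), then the turn, a rotation vector about the tool's x, y, z scaled (see below), then the opening, from -1 (shut) to 1 (fully open). In form: [[[x, y, z, wx, wy, wz, fingers], ...]]. A call has exactly 8 rows; each row shifts and turns the commanded pose from where the row before left it, along the tool's axes as they then stand; what a row does not reach is not made up. The controller multiplies each number of a shift by 20 mm and each number of a turn by 4 degrees. A row lasts 1/10 s, in which the tool goes at most 50 mm and 8.59 degrees, less where a joint would pass 70% of its speed; a pose out of reach is approached as far as the arm can. A call with a number of a shift or a turn outside -1 to 1 is refused whole. A call with a gripper value outside its range is refused whole. The fingers move at their own pace and stop on an object; FORCE is the grip in N (left out, the last holds). Time passes only in rows, so rows that do not move let the fingers close, or fill a call up. It gives the time, the measured TCP pose, the force, the opening and the grip force at its end, in the units of the state.
- r.get_state(): the state, without advancing time (a new reading comes with each control period).
- vision.capture(name): name is "scene" or "top"; returns a dict with "frame" (400x640x3 uint8, blue, green, red), "depth" (400x640 float32, m along the optical axis (not along the pixel's ray), 0 where there is no reading), "camera_matrix" (3x3 intrinsics, pixels), "extrinsics" (4x4, takes a point from world to camera coordinates). Camera axes: x right, y up, looking along -z (the intrinsics and any distortion apply to the point x, -y, -z); pixel columns grow to the right and rows downward; lengths in m; the calibration is good to about 2 mm. A picture is of the moment at which its call begins.
- r.close_job(): hands the job in; it is judged then, once.
The state is a dict: "time_s": time; "joints": joint angles; "qd": joint speeds; "joint_torque": joint torques, N m; "tcp_pos": TCP position; "eef_rot": TCP orientation; "contact_force": force on the tool from outside, world axes, zero at the start; "moment": the same for the moment, N m; "gripper_width": finger opening in m; "gripper_force": force on a finger pad.
Only numpy, scipy, OpenCV 4.12 (cv2) and the standard library are available. Lean on these libraries where they do the work, as an engineer would, in place of code of your own. Each camera call takes 0.05 s, during which the arm holds its last target. There are 200 camera calls.

## Working session

There is one attempt and no reset: what is moved stays moved. The work goes in short steps, Python scripts to look and compute and a shell command to move; the robot and the scene stay as the last step left them, time stands still between calls to the robot, and variables do not carry over. Pictures are saved under pics/ and viewed, at most 14 in all, crops included, and the job is handed in when it is done.

```bash
ls; mkdir -p pics
cat > h.py <<'E'
import numpy as np, cv2
from plant import r, vision
def cap(n): 
    c=vision.capture(n); np.savez(''+n+'.npz',**{k:np.asarray(v) for k,v in c.items()}); return c
def load(n): return dict(np.load(''+n+'.npz'))
def pt(c,u,v,z=None):
    """pixel->world by depth, or on plane z"""
    K=c['camera_matrix'];E=np.linalg.inv(c['extrinsics'])
    d=np.array([(u-K[0,2])/K[0,0],-(v-K[1,2])/K[1,1],-1.])
    if z is None:
        D=float(c['depth'][int(round(v)),int(round(u))]); return E[:3,:3]@(d*D)+E[:3,3]
    w=E[:3,:3]@d; return E[:3,3]+w*(z-E[2,3])/w[2]
def px(c,p):
    q=c['extrinsics']@np.append(p,1); K=c['camera_matrix']; return K[0,0]*q[0]/-q[2]+K[0,2], K[1,1]*-q[1]/-q[2]+K[1,2]
E
python3 - <<'E'
from h import *
for n in('top','scene'):
    c=cap(n); cv2.imwrite(f'pics/{n}0.png',cv2.resize(c['frame'],(800,500),interpolation=cv2.INTER_CUBIC)); print(n,c['camera_matrix'],np.round(c['extrinsics'],3))
s=r.get_state(); print(s['tcp_pos'],s['eef_rot'],s['time_s'])
E
```

```text
pics
top [[436.72714944   0.         320.63347865]
 [  0.         436.72714944 202.27404691]
 [  0.           0.           1.        ]] [[-1.400e-02 -1.000e+00 -1.000e-03  2.500e-02]
 [ 9.930e-01 -1.400e-02  1.170e-01 -5.830e-01]
 [-1.170e-01  0.000e+00  9.930e-01 -1.135e+00]
 [ 0.000e+00  0.000e+00  0.000e+00  1.000e+00]]
scene [[443.19794665   0.         322.78945175]
 [  0.         443.19794665 202.16962267]
 [  0.           0.           1.        ]] [[ 0.632  0.775 -0.008 -0.371]
 [-0.555  0.461  0.693  0.234]
 [ 0.54  -0.433  0.721 -1.467]
 [ 0.     0.     0.     1.   ]]
[ 0.24693996 -0.62776343  0.24451204] [ 1.79914101e+02 -7.46670729e-03 -1.58531310e+02] 0.1
```

View pics/top0.png

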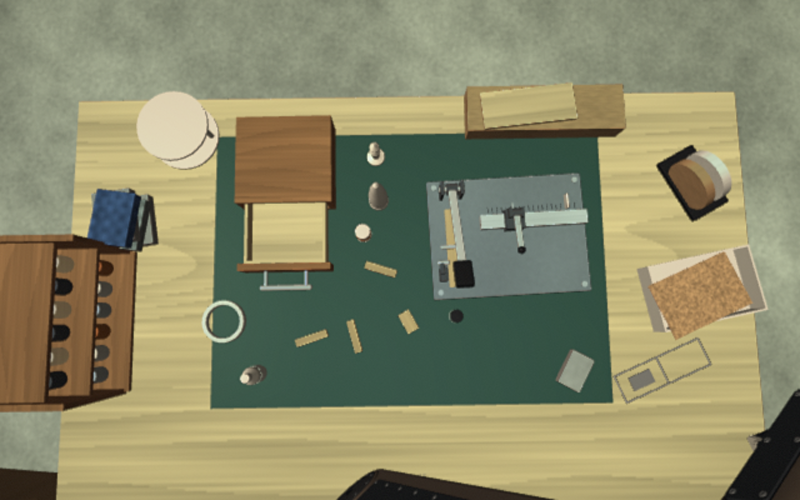

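View pics/scene0.png

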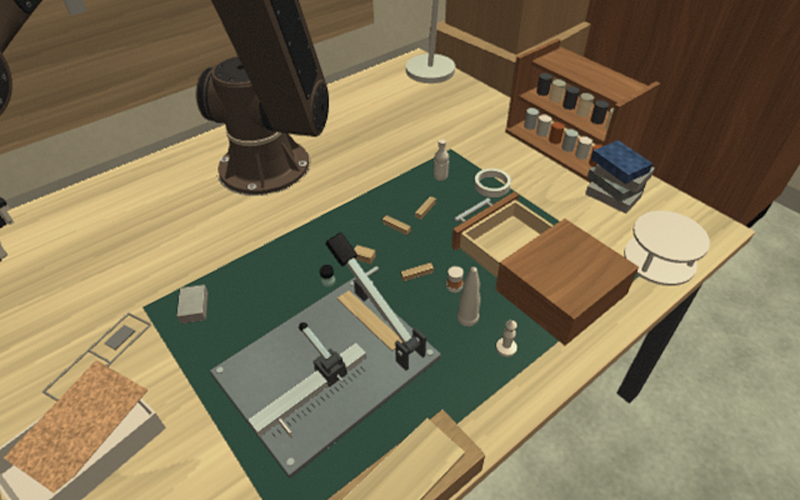

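The top view (800 px scale) shows three bars at (380,269), (311,338) and (354,336), and a block at (408,321). The drawer is at (287,235), the cutter at (508,237), the stop lever ball at (521,250) and the tab at (567,200). I'll enlarge these areas.

Run:
```python
from h import *
c=load('top'); f=c['frame']
a=cv2.resize(f[130:250,330:490],(800,600),interpolation=cv2.INTER_CUBIC); cv2.imwrite('pics/cut.png',a)
# wood mask on the mat
hsv=cv2.cvtColor(f,cv2.COLOR_BGR2HSV); m=cv2.inRange(hsv,(12,60,90),(30,255,255)); 
n,l,st,ce=cv2.connectedComponentsWithStats(m)
for i in range(1,n):
    if 30<st[i,4]<800 and 170<ce[i][0]<490 and 105<ce[i][1]<330:
        p=np.argwhere(l==i)[:,::-1].astype(np.float32)
        W=np.array([pt(c,u,v,0.016)[:2] for u,v in p],np.float32); rc=cv2.minAreaRect(W)
        print(ce[i],st[i,4],'ctr',np.round(rc[0],4),'size',np.round(rc[1],3),'ang',round(rc[2],1),'mean',W.mean(0).round(4),'depthz',pt(c,*ce[i]).round(3))
s=load('scene'); 
b=cv2.resize(s['frame'][225:385,165:365],(800,640),interpolation=cv2.INTER_CUBIC)[:600]; cv2.imwrite('pics/cut_s.png',b)
```

```text
[359.09411765 182.23529412] 170 ctr [ 0.6424 -0.0893] size [0.078 0.018] ang 2.7 mean [ 0.6392 -0.0889] depthz [ 0.638 -0.088  0.023]
[361.1402439  212.36585366] 164 ctr [ 0.5521 -0.0934] size [0.019 0.082] ang 88.6 mean [ 0.5565 -0.0925] depthz [ 0.556 -0.092  0.021]
[304.04761905 215.11309524] 168 ctr [0.551  0.0621] size [0.07  0.018] ang 72.5 mean [0.5511 0.0624] depthz [0.551 0.062 0.016]
[326.38461538 256.97633136] 169 ctr [0.4378 0.0037] size [0.046 0.026] ang 28.3 mean [0.4377 0.0036] depthz [0.438 0.004 0.023]
[283.22352941 268.56470588] 170 ctr [0.4084 0.1194] size [0.071 0.017] ang 15.2 mean [0.4086 0.1194] depthz [0.409 0.119 0.021]
[248.90419162 270.07784431] 167 ctr [0.4056 0.211 ] size [0.017 0.07 ] ang 18.6 mean [0.4058 0.211 ] depthz [0.406 0.211 0.016]
```

View pics/cut.png

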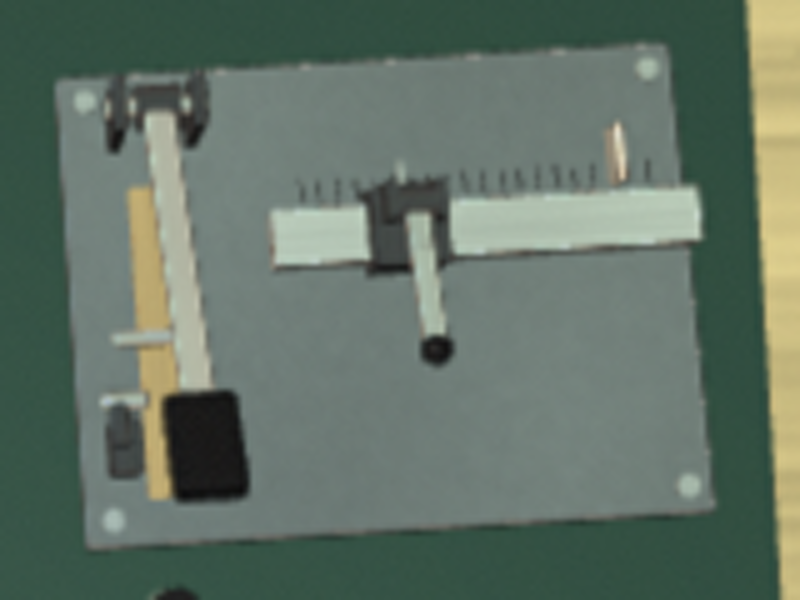

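View pics/cut_s.png

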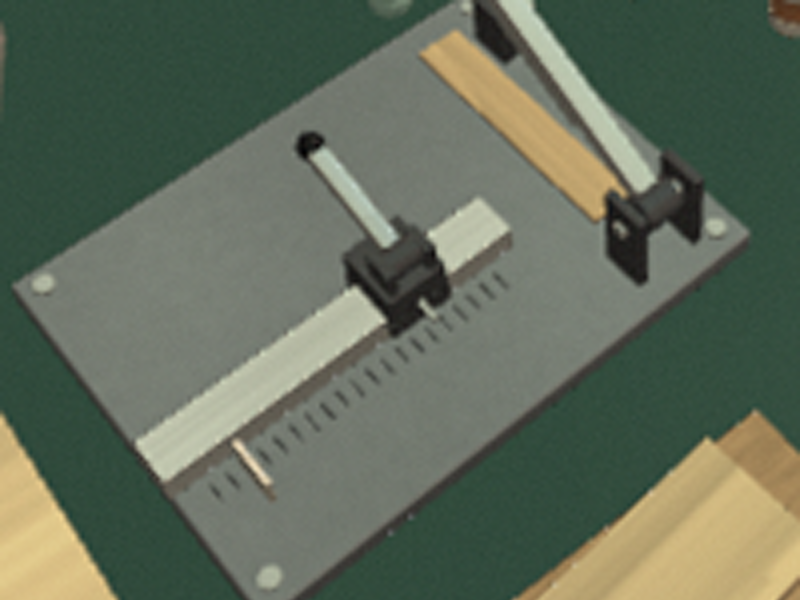

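In the top crop, the cutter corners are (56,80), (667,45), (714,510) and (88,548). The pointer tip is at (400,163), the tab top runs about (618,122)–(626,180), the lever ball is at (436,349), and the handle pad spans (165..247,392..498). In the scene crop, the pointer tip is at (437,317) and the tab runs (237,443)–(270,487).

Run:
```python
from h import *
c=load('top'); s=load('scene')
T=lambda x,y,z: pt(c,330+(x+.5)/5-.5,130+(y+.5)/5-.5,z)
S=lambda x,y,z: pt(s,165+(x+.5)/4-.5,225+(y+.5)/4-.5,z)
cor=np.array([T(*q,.018)[:2] for q in[(56,80),(667,45),(714,510),(88,548)]])
print(cor.round(4),'ctr',cor.mean(0).round(4))
L=np.array([[.13,.17],[.13,-.17],[-.13,-.17],[-.13,.17]])
M=cv2.estimateAffinePartial2D(L,cor)[0]; print(M,np.linalg.norm(M[:,0]))
yaw=np.arctan2(M[1,0],M[0,0]); o=M[:,2]; print('yaw deg',np.degrees(yaw))
R=np.array([[np.cos(yaw),-np.sin(yaw)],[np.sin(yaw),np.cos(yaw)]])
loc=lambda p:(R.T@(p[:2]-o)).round(4)
np.savez('cutter.npz',R=R,o=o,yaw=yaw)
for nm,f,q,z in[('ptr top',T,(400,163),.043),('ptr sc',S,(437,317),.043),('tab t1',T,(618,122),.04),('tab t2',T,(626,180),.04),('tab s1',S,(237,443),.04),('tab s2',S,(270,487),.04),('ball',T,(436,349),.094),('ball s',S,(311,144),.094),('lever root',T,(419,212),.078),('pad',T,(206,445),.173),('hinge arm',T,(158,95),.066),('carr TL',T,(370,185),.06),('carr BR',T,(448,270),.05)]:
    p=f(*q,z); print(nm,p.round(4),'local',loc(p))
# drawer corners (full px = /1.25)
for q,z in[((247,204),.063),((329,203),.063),((326,262),.063),((245,264),.063),((238,265),.069),((331,265),.069),((236,116),.085),((333,116),.085),((235,200),.085),((333,203),.085)]:
    print('drw',q,pt(c,q[0]/1.25,q[1]/1.25,z).round(4))
for nm,q,z in[('jar',(456,316),.042),('pot',(362,232),.05),('rocket base',(378,208),.0),('glue top',(248,376),.1),('tape',(222,321),.022),('sander',(575,370),.026),('fig',(375,158),0)]:
    print(nm,pt(c,q[0]/1.25,q[1]/1.25,z).round(3))
```

```text
[[ 0.7417 -0.0407]
 [ 0.7568 -0.3784]
 [ 0.5001 -0.3905]
 [ 0.4843 -0.0531]] ctr [ 0.6207 -0.2157]
[[ 0.9912642  -0.04590432  0.62074909]
 [ 0.04590432  0.9912642  -0.21567113]] 0.9923265228405912
yaw deg 2.6514082791505893
ptr top [ 0.6873 -0.2234  0.043 ] local [ 0.0662 -0.0108]
ptr sc [ 0.6903 -0.2224  0.043 ] local [ 0.0692 -0.01  ]
tab t1 [ 0.7088 -0.3424  0.04  ] local [ 0.0821 -0.1307]
tab t2 [ 0.677  -0.3451  0.04  ] local [ 0.0502 -0.1319]
tab s1 [ 0.6837 -0.3443  0.04  ] local [ 0.057  -0.1314]
tab s2 [ 0.7155 -0.3436  0.04  ] local [ 0.0887 -0.1322]
ball [ 0.5803 -0.2274  0.094 ] local [-0.041  -0.0098]
ball s [ 0.5838 -0.2279  0.094 ] local [-0.0375 -0.0105]
lever root [ 0.654  -0.2249  0.078 ] local [ 0.0328 -0.0108]
pad [ 0.5268 -0.1001  0.173 ] local [-0.0885  0.1198]
hinge arm [ 0.7209 -0.0921  0.066 ] local [0.1057 0.1188]
carr TL [ 0.6722 -0.2035  0.06  ] local [0.0519 0.0098]
carr BR [ 0.6277 -0.2452  0.05  ] local [ 0.0056 -0.0298]
drw (247, 204) [0.6882 0.3403 0.063 ]
drw (329, 203) [0.688  0.1671 0.063 ]
drw (326, 262) [0.5628 0.1732 0.063 ]
drw (245, 264) [0.561 0.342 0.063]
drw (238, 265) [0.5585 0.3548 0.069 ]
drw (331, 265) [0.5558 0.162  0.069 ]
drw (236, 116) [0.873  0.3609 0.085 ]
drw (333, 116) [0.8701 0.1561 0.085 ]
drw (235, 200) [0.6923 0.3591 0.085 ]
drw (333, 203) [0.6832 0.1559 0.085 ]
jar [ 0.447 -0.097  0.042]
pot [0.627 0.099 0.05 ]
rocket base [0.689 0.066 0.   ]
glue top [0.336 0.321 0.1  ]
tape [0.444 0.4   0.022]
sander [ 0.331 -0.346  0.026]
fig [0.803 0.072 0.   ]
```

```bash
cat > go.py <<'E'
import sys
from h import *
from scipy.spatial.transform import Rotation as Ro
# go.py x y z yaw : rotation units about tool z, then shift in tool units (after the turn)
s=r.get_state(); x,y,z,yaw=map(float,sys.argv[1:5])
Rt=Ro.from_euler('xyz',[180,0,yaw],degrees=True)
Rc=Ro.from_euler('xyz',s['eef_rot'],degrees=True)
print('turn units',((Rc.inv()*Rt).as_rotvec(degrees=True)/4).round(2),'shift units',(Rt.inv().apply(np.array([x,y,z])-s['tcp_pos'])/.02).round(2),'t',s['time_s'])
E
python3 -m pendant '[[[0,0,0,0,0,0.94,0.2],[0,0,0,0,0,0.94,0.2],[0,0,0,0,0,0.94,0.2],[0,0,0,0,0,0.94,0.2],[0,0,0,0,0,0.94,0.2],[0,0,0,0,0,0,0.2],[0,0,0,0,0,0,0.2],[0,0,0,0,0,0,0.2]]]' 30
python3 go.py 0.6007 -0.2268 0.245 -177.35
```

```text
time_s: 0.9
tcp_pos: [0.247, -0.6281, 0.2452]
eef_rot: [180.0, -0.0, -177.2]
contact_force: [-0.8, -0.2, -0.7]
gripper_width: 0.0523
gripper_force: 0.0
turn units [ 0.   -0.    0.03] shift units [-1.859e+01  1.922e+01  1.000e-02] t 0.9
```

```bash
python3 -m pendant '[[[-0.93,0.96,0,0,0,0,0.2],[-0.93,0.96,0,0,0,0,0.2],[-0.93,0.96,0,0,0,0,0.2],[-0.93,0.96,0,0,0,0,0.2],[-0.93,0.96,0,0,0,0,0.2],[-0.93,0.96,0,0,0,0,0.2],[-0.93,0.96,0,0,0,0,0.2],[-0.93,0.96,0,0,0,0,0.2]]]' >/dev/null
python3 -m pendant '[[[-0.93,0.96,0,0,0,0,0.2],[-0.93,0.96,0,0,0,0,0.2],[-0.93,0.96,0,0,0,0,0.2],[-0.93,0.96,0,0,0,0,0.2],[-0.93,0.96,0,0,0,0,0.2],[-0.93,0.96,0,0,0,0,0.2],[-0.93,0.96,0,0,0,0,0.2],[-0.93,0.96,0,0,0,0,0.2]]]' >/dev/null
python3 -m pendant '[[[-0.93,0.96,0,0,0,0,0.2],[-0.93,0.96,0,0,0,0,0.2],[-0.93,0.96,0,0,0,0,0.2],[-0.93,0.96,0,0,0,0,0.2],[0,0,1,0,0,0,0.2],[0,0,1,0,0,0,0.2],[0,0,1,0,0,0,0.2],[0,0,0,0,0,0,0.2]]]'
python3 go.py 0.6007 -0.2268 0.087 -177.35
python3 - <<'E'
from h import *
s=cap('scene'); u,v=px(s,np.array([.60,-.227,.12])); u=int(u);v=int(v);print(u,v)
cv2.imwrite('pics/s1.png',cv2.resize(s['frame'][v-75:v+75,u-100:u+100],(800,600),interpolation=cv2.INTER_CUBIC))
E
```

```text
time_s: 3.3
tcp_pos: [0.5992, -0.2266, 0.1824]
eef_rot: [179.9, -0.3, -177.3]
contact_force: [-0.5, 0.5, -0.1]
gripper_width: 0.0528
gripper_force: 0.0
turn units [ 0.02 -0.07  0.02] shift units [-0.08 -0.01  4.77] t 3.3
245 257
```

View pics/s1.png

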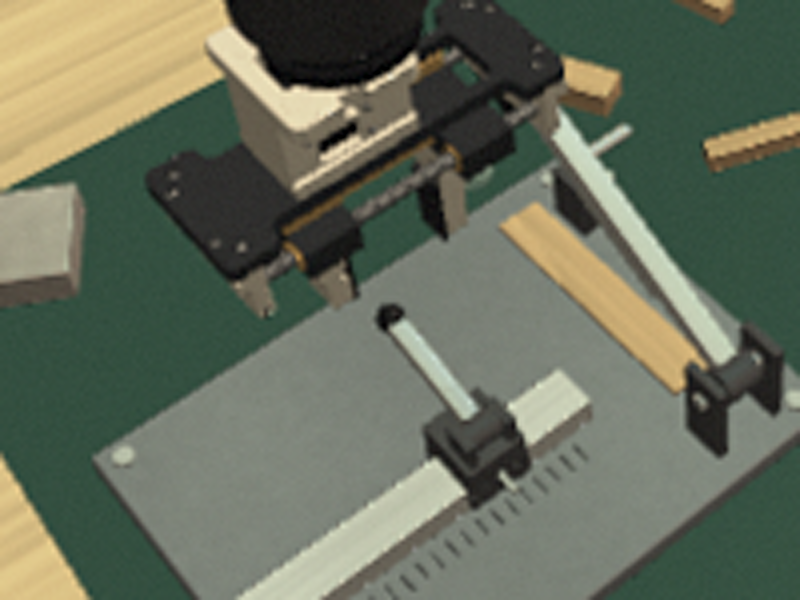

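The gripper hangs centred over the lever, whose ball is at (390,318) in the crop. Its body ends clear of the sprung arm, so I'll descend and pinch.

```bash
python3 -m pendant '[[[0,0,0.8,0,0,0,0.2],[0,0,0.8,0,0,0,0.2],[0,0,0.8,0,0,0,0.2],[0,0,0.8,0,0,0,0.2],[0,0,0.8,0,0,0,0.2],[0,0,0.75,0,0,0,0.2],[0,0,0,0,0,0,0.2],[0,0,0,0,0,0,0.2]]]'
python3 -m pendant '[[[0,0,0,0,0,0,-1],[0,0,0,0,0,0,-1],[0,0,0,0,0,0,-1],[0,0,0,0,0,0,-1],[0,0,0,0,0,0,-1],[0,0,0,0,0,0,-1],[0,0,0,0,0,0,-1],[0,0,0,0,0,0,-1]]]' 30
```

```text
time_s: 4.15
tcp_pos: [0.6015, -0.2275, 0.0916]
eef_rot: [-180.0, 0.1, -177.3]
contact_force: [0.4, 0.4, 1.0]
gripper_width: 0.0525
gripper_force: 0.0
time_s: 4.95
tcp_pos: [0.6008, -0.2272, 0.0904]
eef_rot: [-180.0, -0.0, -177.3]
contact_force: [-0.6, 0.8, 0.5]
gripper_width: 0.0115
gripper_force: 30.0
```

```bash
python3 -m pendant '[[[-0.135,0,-0.405,0,0,0,-1],[-0.185,0,-0.385,0,0,0,-1],[-0.24,0,-0.35,0,0,0,-1],[-0.285,0,-0.32,0,0,0,-1],[-0.325,0,-0.275,0,0,0,-1],[-0.36,0,-0.225,0,0,0,-1],[-0.385,0,-0.18,0,0,0,-1],[-0.41,0,-0.12,0,0,0,-1]]]'
python3 -m pendant '[[[0,0,0,0,0,0,-1],[0,0,0,0,0,0,-1],[0,0,0,0,0,0,-1],[0,0,0,0,0,0,-1],[0,0,0,0,0,0,-1],[0,0,0,0,0,0,-1],[0,0,0,0,0,0,-1],[0,0,0,0,0,0,-1]]]'
python3 - <<'E'
from h import *
s=cap('scene'); u,v=px(s,np.array([.62,-.25,.10])); u=int(u);v=int(v);print(u,v)
cv2.imwrite('pics/s2.png',cv2.resize(s['frame'][v-75:v+75,u-100:u+100],(800,600),interpolation=cv2.INTER_CUBIC))
E
```

```text
time_s: 5.75
tcp_pos: [0.6446, -0.2251, 0.136]
eef_rot: [180.0, -0.3, -177.4]
contact_force: [-11.7, 0.9, 0.4]
gripper_width: 0.0114
gripper_force: 30.2
time_s: 6.55
tcp_pos: [0.646, -0.2251, 0.1364]
eef_rot: [180.0, -0.2, -177.3]
contact_force: [-7.2, 0.7, -0.6]
gripper_width: 0.0117
gripper_force: 30.3
242 274
```

View pics/s2.png

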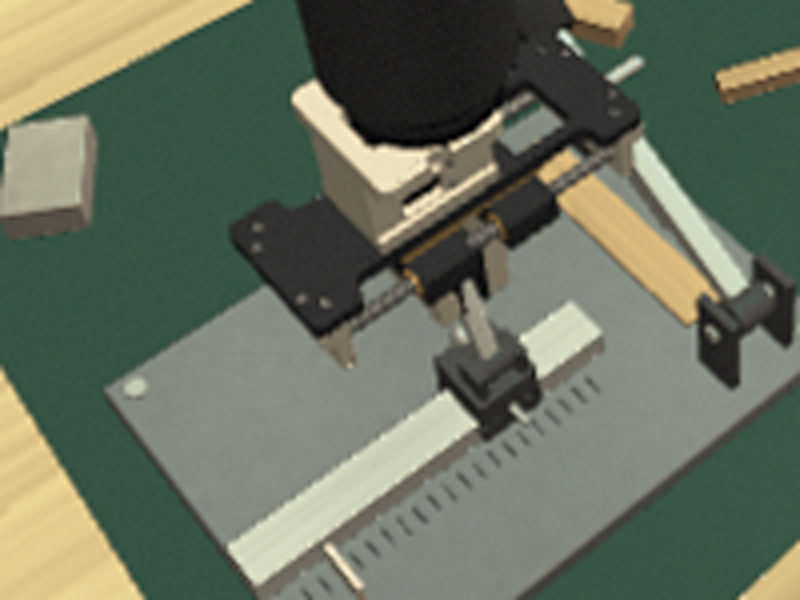

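The lever is up in the gripper at (475,320), with the stop still in its place. I'll slide it 121 mm.

```bash
python3 -m pendant '[[[0,-0.5,0,0,0,0,-1],[0,-0.8,0,0,0,0,-1],[0,-0.8,0,0,0,0,-1],[0,-0.8,0,0,0,0,-1],[0,-0.8,0,0,0,0,-1],[0,-0.8,0,0,0,0,-1],[0,-0.8,0,0,0,0,-1],[0,-0.75,0,0,0,0,-1]]]' 40
python3 -m pendant '[[[0,0,0,0,0,0,-1],[0,0,0,0,0,0,-1],[0,0,0,0,0,0,-1],[0,0,0,0,0,0,-1],[0,0,0,0,0,0,-1],[0,0,0,0,0,0,-1],[0,0,0,0,0,0,-1],[0,0,0,0,0,0,-1]]]'
python3 - <<'E'
from h import *
s=cap('scene');t=cap('top')
a=cv2.resize(s['frame'][275:365,175:295],(800,600),interpolation=cv2.INTER_CUBIC)
cv2.imwrite('pics/s3.png',a)
E
```

```text
time_s: 7.4
tcp_pos: [0.6515, -0.3466, 0.1364]
eef_rot: [180.0, -0.2, -177.3]
contact_force: [-7.4, 2.4, -0.9]
gripper_width: 0.0113
gripper_force: 40.2
time_s: 8.2
tcp_pos: [0.6515, -0.3467, 0.1364]
eef_rot: [-180.0, -0.2, -177.3]
contact_force: [-7.1, -2.4, -2.3]
gripper_width: 0.0116
gripper_force: 40.2
```

View pics/s3.png

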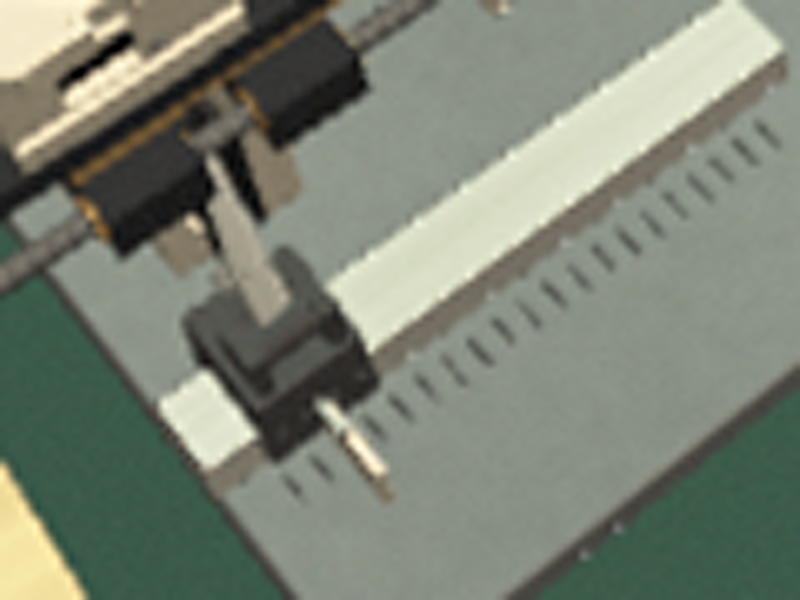

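The pointer, from (320,402), merges in line with the tab running to (385,490). The measured travel of 121.7 mm also agrees, so I'll lower the lever.

```bash
python3 -m pendant '[[[0.41,0,0.12,0,0,0,-1],[0.385,0,0.18,0,0,0,-1],[0.36,0,0.225,0,0,0,-1],[0.325,0,0.275,0,0,0,-1],[0.285,0,0.32,0,0,0,-1],[0.24,0,0.35,0,0,0,-1],[0.185,0,0.385,0,0,0,-1],[0.135,0,0.405,0,0,0,-1]]]'
python3 -m pendant '[[[0,0,0.1,0,0,0,-1],[0,0,0.1,0,0,0,-1],[0,0,0.1,0,0,0,-1],[0,0,0,0,0,0,-1],[0,0,0,0,0,0,-1],[0,0,0,0,0,0,-1],[0,0,0,0,0,0,-1],[0,0,0,0,0,0,-1]]]'
```

```text
time_s: 9.1
tcp_pos: [0.6104, -0.3492, 0.0949]
eef_rot: [-179.8, 0.5, -177.2]
contact_force: [0.4, 0.6, 9.6]
gripper_width: 0.0115
gripper_force: 40.0
time_s: 9.9
tcp_pos: [0.6092, -0.3495, 0.0885]
eef_rot: [-179.8, 0.4, -177.3]
contact_force: [-2.6, -0.3, 8.8]
gripper_width: 0.0114
gripper_force: 40.0
```

```bash
python3 -m pendant '[[[0,0,0.1,0,0,0,-1],[0,0,0.1,0,0,0,-1],[0,0,0.1,0,0,0,-1],[0,0,0,0,0,0,-1],[0,0,0,0,0,0,-1],[0,0,0,0,0,0,-1],[0,0,0,0,0,0,-1],[0,0,0,0,0,0,-1]]]'
python3 -m pendant '[[[0,0,0,0,0,0,0.2],[0,0,0,0,0,0,0.2],[0,0,0,0,0,0,0.2],[0,0,0,0,0,0,0.2],[0,0,0,0,0,0,0.2],[0,0,0,0,0,0,0.2],[0,0,0,0,0,0,0.2],[0,0,0,0,0,0,0.2]]]'
python3 -m pendant '[[[0,0,-1,0,0,0,0.2],[0,0,-1,0,0,0,0.2],[0,0,-1,0,0,0,0.2],[0,0,-1,0,0,0,0.2],[0,0,-1,0,0,0,0.2],[0,0,-1,0,0,0,0.2],[0,0,-1,0,0,0,0.2],[0,0,0,0,0,0,0.2]]]'
python3 - <<'E'
from h import *
s=cap('scene');t=cap('top')
a=cv2.resize(s['frame'][275:365,175:295],(533,400),interpolation=cv2.INTER_CUBIC)
b=cv2.resize(t['frame'][140:230,400:490],(400,400),interpolation=cv2.INTER_CUBIC)[:,:267]
cv2.imwrite('pics/s4.png',np.hstack([a,b]))
E
```

```text
time_s: 10.7
tcp_pos: [0.609, -0.3499, 0.0864]
eef_rot: [-179.7, 0.4, -177.2]
contact_force: [-11.8, 4.6, 32.0]
gripper_width: 0.012
gripper_force: 40.0
time_s: 11.5
tcp_pos: [0.6064, -0.3481, 0.0782]
eef_rot: [180.0, -0.0, -177.3]
contact_force: [-0.6, -0.6, -0.2]
gripper_width: 0.0525
gripper_force: 0.0
time_s: 12.3
tcp_pos: [0.6077, -0.3488, 0.222]
eef_rot: [-179.9, 0.3, -177.3]
contact_force: [-0.1, 0.5, -0.2]
gripper_width: 0.0528
gripper_force: 0.0
```

View pics/s4.png

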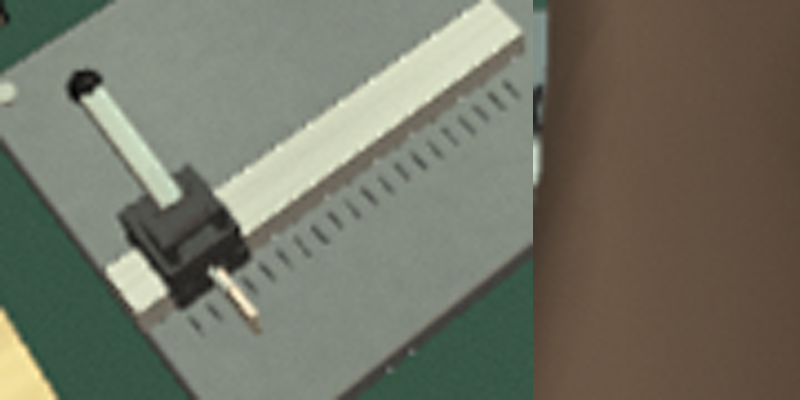

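The lever is down and the pointer is in line with the tab at (220,270)–(258,328). Next come the pieces.

```bash
cat > find.py <<'E'
from h import *
c=cap('top'); hsv=cv2.cvtColor(c['frame'],cv2.COLOR_BGR2HSV); m=cv2.inRange(hsv,(12,60,90),(30,255,255))
n,l,st,ce=cv2.connectedComponentsWithStats(m)
for i in range(1,n):
    if 30<st[i,4]<1500 and 170<ce[i][0]<480 and 105<ce[i][1]<330:
        p=np.argwhere(l==i)[:,::-1]
        W=np.array([pt(c,u,v,0.016)[:2] for u,v in p],np.float32); (x,y),(a,b),g=cv2.minAreaRect(W)
        if a<b: a,b,g=b,a,g+90
        print('n',st[i,4],'ctr',W.mean(0).round(4),'size',round(a,3),round(b,3),'yaw',round(g%180-180,1),'z',pt(c,*ce[i])[2].round(3))
E
python3 find.py; python3 go.py 0.438 0.004 0.222 -151.7
python3 - <<'E'
from h import *
s=load('scene'); print('rocket',pt(s,468/1.25,317/1.25,0),'pot',pt(s,455/1.25,270/1.25,.05))
E
```

```text
n 170 ctr [ 0.6392 -0.0889] size 0.078 0.018 yaw -177.3 z 0.022
n 166 ctr [ 0.5561 -0.0925] size 0.082 0.019 yaw -1.4 z 0.023
n 168 ctr [0.5511 0.0624] size 0.07 0.018 yaw -107.5 z 0.017
n 169 ctr [0.4377 0.0036] size 0.046 0.026 yaw -151.7 z 0.023
n 170 ctr [0.4086 0.1194] size 0.071 0.017 yaw -164.8 z 0.017
n 168 ctr [0.4058 0.2108] size 0.07 0.017 yaw -71.4 z 0.016
turn units [ 0.01 -0.   -6.41] shift units [-0.94 19.47 -0.21] t 12.45
rocket [0.7093659  0.06652551 0.        ] pot [0.63073308 0.10007839 0.05      ]
```

```bash
python3 -m pendant '[[[0,0,-0.125,0,0,-0.8,0.2],[0,0,-0.125,0,0,-0.8,0.2],[0,0,-0.125,0,0,-0.8,0.2],[0,0,-0.125,0,0,-0.8,0.2],[0,0,-0.125,0,0,-0.8,0.2],[0,0,-0.125,0,0,-0.8,0.2],[0,0,-0.125,0,0,-0.8,0.2],[0,0,-0.125,0,0,-0.8,0.2]]]' >/dev/null
python3 -m pendant '[[[-0.05,0.97,0,0,0,0,0.2],[-0.05,0.97,0,0,0,0,0.2],[-0.05,0.97,0,0,0,0,0.2],[-0.05,0.97,0,0,0,0,0.2],[-0.05,0.97,0,0,0,0,0.2],[-0.05,0.97,0,0,0,0,0.2],[-0.05,0.97,0,0,0,0,0.2],[-0.05,0.97,0,0,0,0,0.2]]]' >/dev/null
python3 -m pendant '[[[-0.05,0.97,0,0,0,0,0.2],[-0.05,0.97,0,0,0,0,0.2],[-0.05,0.97,0,0,0,0,0.2],[-0.05,0.97,0,0,0,0,0.2],[-0.05,0.97,0,0,0,0,0.2],[-0.05,0.97,0,0,0,0,0.2],[-0.05,0.97,0,0,0,0,0.2],[-0.05,0.97,0,0,0,0,0.2]]]' >/dev/null
python3 -m pendant '[[[-0.05,0.97,0,0,0,0,0.2],[-0.05,0.97,0,0,0,0,0.2],[-0.05,0.97,0,0,0,0,0.2],[-0.05,0.97,0,0,0,0,0.2],[0,0,1,0,0,0,0.2],[0,0,1,0,0,0,0.2],[0,0,1,0,0,0,0.2],[0,0,0,0,0,0,0.2]]]'
python3 go.py 0.4377 0.0036 0.025 -151.7; python3 find.py
```

```text
time_s: 15.65
tcp_pos: [0.4381, 0.0025, 0.1755]
eef_rot: [179.9, -0.3, -151.7]
contact_force: [-0.0, -0.1, 0.2]
gripper_width: 0.053
gripper_force: 0.0
turn units [ 0.01 -0.08 -0.01] shift units [-0.01  0.06  7.53] t 15.65
n 170 ctr [ 0.6392 -0.0889] size 0.078 0.018 yaw -177.3 z 0.02
n 143 ctr [ 0.5622 -0.0927] size 0.076 0.019 yaw -1.4 z 0.023
n 168 ctr [0.5511 0.0624] size 0.07 0.018 yaw -107.5 z 0.019
```

```bash
python3 -m pendant '[[[0,0.06,1,0,0,0,0.2],[0,0,1,0,0,0,0.2],[0,0,1,0,0,0,0.2],[0,0,1,0,0,0,0.2],[0,0,1,0,0,0,0.2],[0,0,1,0,0,0,0.2],[0,0,0.8,0,0,0,0.2],[0,0,0.7,0,0,0,0.2]]]'
python3 -m pendant '[[[0,0,0,0,0,0,0.2],[0,0,0,0,0,0,-1],[0,0,0,0,0,0,-1],[0,0,0,0,0,0,-1],[0,0,0,0,0,0,-1],[0,0,0,0,0,0,-1],[0,0,0,0,0,0,-1],[0,0,0,0,0,0,-1]]]' 25
python3 -m pendant '[[[0,0,-1,0,0,0,-1],[0,0,-1,0,0,0,-1],[0,0,-1,0,0,0,-1],[0,0,-1,0,0,0,-1],[0,0,-1,0,0,0,-1],[0,0,-1,0,0,0,-1],[0,0,-1,0,0,0,-1],[0,0,0,0,0,0,-1]]]'
python3 go.py 0.618 0.256 0.16 180
```

```text
time_s: 16.5
tcp_pos: [0.4404, 0.0043, 0.0283]
eef_rot: [-180.0, 0.0, -151.7]
contact_force: [0.4, 0.3, -0.8]
gripper_width: 0.0527
gripper_force: 0.0
time_s: 17.3
tcp_pos: [0.4401, 0.0044, 0.029]
eef_rot: [-180.0, 0.1, -151.7]
contact_force: [-1.1, 0.8, 5.8]
gripper_width: 0.0256
gripper_force: 25.0
time_s: 18.1
tcp_pos: [0.441, 0.0046, 0.171]
eef_rot: [-180.0, 0.3, -151.7]
contact_force: [0.9, 0.1, -0.9]
gripper_width: 0.0258
gripper_force: 25.0
turn units [0.01 0.07 7.08] shift units [-8.85 12.57  0.55] t 18.1
```

```bash
python3 -m pendant '[[[0,0,0,0,0,0.885,-1],[0,0,0,0,0,0.885,-1],[0,0,0,0,0,0.885,-1],[0,0,0,0,0,0.885,-1],[0,0,0,0,0,0.885,-1],[0,0,0,0,0,0.885,-1],[0,0,0,0,0,0.885,-1],[0,0,0,0,0,0.885,-1]]]' >/dev/null
python3 -m pendant '[[[-0.737,0.9,0,0,0,0,-1],[-0.737,0.9,0,0,0,0,-1],[-0.737,0.9,0,0,0,0,-1],[-0.737,0.9,0,0,0,0,-1],[-0.737,0.9,0,0,0,0,-1],[-0.737,0.9,0,0,0,0,-1],[-0.737,0.9,0,0,0,0,-1],[-0.737,0.9,0,0,0,0,-1]]]' >/dev/null
python3 -m pendant '[[[-0.737,0.9,0,0,0,0,-1],[-0.737,0.9,0,0,0,0,-1],[-0.737,0.9,0,0,0,0,-1],[-0.737,0.9,0,0,0,0,-1],[0,0,0,0,0,0,-1],[0,0,0,0,0,0,-1],[0,0,0,0,0,0,-1],[0,0,0,0,0,0,-1]]]'
python3 go.py 0.618 0.220 0.066 180
python3 - <<'E'
from h import *
s=cap('scene'); u,v=px(s,np.array([.61,.22,.1])); u=int(u);v=int(v);print(u,v)
cv2.imwrite('pics/s5.png',cv2.resize(s['frame'][v-75:v+75,u-100:u+100],(800,600),interpolation=cv2.INTER_CUBIC))
E
```

```text
time_s: 20.5
tcp_pos: [0.6163, 0.2196, 0.1683]
eef_rot: [-180.0, -0.0, 179.9]
contact_force: [-0.4, -0.1, -0.7]
gripper_width: 0.026
gripper_force: 25.0
turn units [-0.   -0.   -0.01] shift units [-0.08  0.02  5.12] t 20.5
393 176
```

View pics/s5.png

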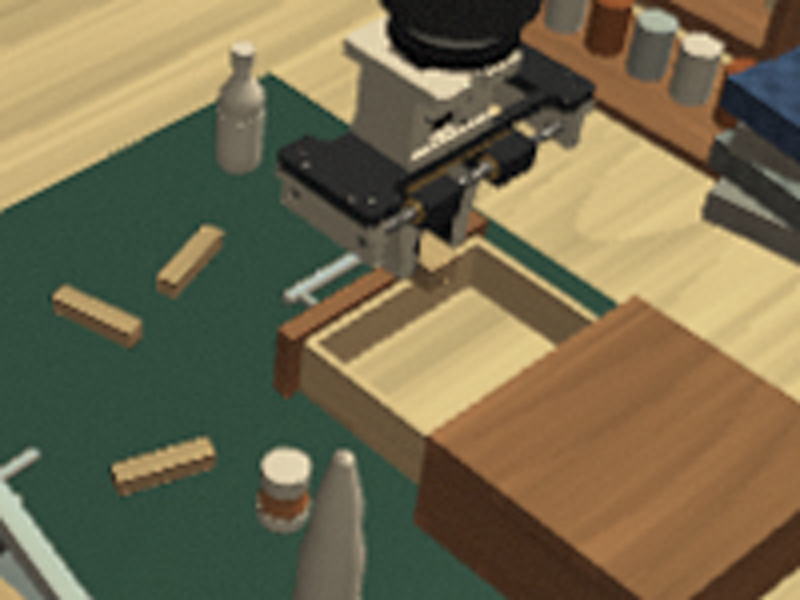

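The block is held over the drawer, which is open and empty at (480,350). The three bars are still where they were.

```bash
python3 -m pendant '[[[-0.05,0,0.8,0,0,0,-1],[0,0,0.8,0,0,0,-1],[0,0,0.8,0,0,0,-1],[0,0,0.8,0,0,0,-1],[0,0,0.8,0,0,0,-1],[0,0,0.8,0,0,0,-1],[0,0,0.3,0,0,0,-1],[0,0,0,0,0,0,-1]]]'
python3 -m pendant '[[[0,0,0,0,0,0,-0.23],[0,0,0,0,0,0,-0.23],[0,0,0,0,0,0,-0.23],[0,0,0,0,0,0,-0.23],[0,0,-0.6,0,0,0,-0.23],[0,0,-0.8,0,0,0,-0.23],[0,0,-0.8,0,0,0,-0.2],[0,0,-0.8,0,0,0,-0.2]]]'
python3 -m pendant '[[[0,0,-1,0,0,0,0],[0,0,-1,0,0,0,0],[0,0,0,0,0,0,0],[0,0,0,0,0,-0.9,0],[0,0,0,0,0,-0.9,0],[0,0,0,0,0,-0.9,0],[0,0,0,0,0,-0.9,0],[0,0,0,0,0,-0.9,0]]]'
python3 find.py; python3 go.py 0.551 0.0624 0.024 -107.5
```

```text
time_s: 21.35
tcp_pos: [0.6172, 0.2195, 0.0658]
eef_rot: [-180.0, -0.1, 179.9]
contact_force: [-0.1, -0.0, 1.1]
gripper_width: 0.0256
gripper_force: 25.0
time_s: 22.15
tcp_pos: [0.6179, 0.2201, 0.1281]
eef_rot: [180.0, 0.0, 180.0]
contact_force: [0.7, 0.4, -0.1]
gripper_width: 0.0349
gripper_force: 0.0
time_s: 22.95
tcp_pos: [0.6176, 0.22, 0.1667]
eef_rot: [180.0, -0.0, -161.9]
contact_force: [-0.4, 0.7, 0.2]
gripper_width: 0.044
gripper_force: 0.0
n 170 ctr [ 0.6392 -0.0889] size 0.078 0.018 yaw -177.3 z 0.024
n 1435 ctr [0.5827 0.2547] size 0.203 0.099 yaw -89.6 z 0.019
n 43 ctr [0.6233 0.3356] size 0.022 0.016 yaw -166.5 z 0.023
n 167 ctr [ 0.5562 -0.0926] size 0.082 0.019 yaw -1.4 z 0.018
n 168 ctr [0.5511 0.0624] size 0.07 0.018 yaw -107.5 z 0.014
n 170 ctr [0.4086 0.1194] size 0.071 0.017 yaw -164.8 z 0.019
n 169 ctr [0.4058 0.2106] size 0.07 0.017 yaw -71.4 z 0.016
turn units [ -0.     0.   -13.55] shift units [8.51 0.81 7.13] t 23.0
```

```bash
python3 -m pendant '[[[0,0,0,0,0,-0.847,0],[0,0,0,0,0,-0.847,0],[0,0,0,0,0,-0.847,0],[0,0,0,0,0,-0.847,0],[0,0,0,0,0,-0.847,0],[0,0,0,0,0,-0.847,0],[0,0,0,0,0,-0.847,0],[0,0,0,0,0,-0.847,0]]]' >/dev/null
python3 -m pendant '[[[0,0,0,0,0,-0.847,0],[0,0,0,0,0,-0.847,0],[0,0,0,0,0,-0.847,0],[0,0,0,0,0,-0.847,0],[0,0,0,0,0,-0.847,0],[0,0,0,0,0,-0.847,0],[0,0,0,0,0,-0.847,0],[0,0,0,0,0,-0.847,0]]]' >/dev/null
python3 -m pendant '[[[0.946,0.09,0,0,0,0,0],[0.946,0.09,0,0,0,0,0],[0.946,0.09,0,0,0,0,0],[0.946,0.09,0,0,0,0,0],[0.946,0.09,0,0,0,0,0],[0.946,0.09,0,0,0,0,0],[0.946,0.09,0,0,0,0,0],[0.946,0.09,0,0,0,0,0]]]' >/dev/null
python3 -m pendant '[[[0.946,0.09,0,0,0,0,0],[0,0,0,0,0,0,0],[0,0,0.6,0,0,0,0],[0,0,1,0,0,0,0],[0,0,1,0,0,0,0],[0,0,1,0,0,0,0],[0,0,0,0,0,0,0],[0,0,0,0,0,0,0]]]'
python3 go.py 0.551 0.0624 0.024 -107.5
```

```text
time_s: 26.2
tcp_pos: [0.5501, 0.0631, 0.0939]
eef_rot: [180.0, -0.1, -107.8]
contact_force: [0.6, -0.0, 0.3]
gripper_width: 0.0435
gripper_force: 0.0
turn units [ 0.01 -0.02 -0.07] shift units [ 0.02 -0.05  3.49] t 26.2
```

```bash
python3 -m pendant '[[[0,-0.05,0.8,0,0,0,0],[0,0,0.8,0,0,0,0],[0,0,0.8,0,0,0,0],[0,0,0.7,0,0,0,0],[0,0,0.35,0,0,0,0],[0,0,0,0,0,0,0],[0,0,0,0,0,0,0],[0,0,0,0,0,0,-1]]]'
python3 -m pendant '[[[0,0,0,0,0,0,-1],[0,0,0,0,0,0,-1],[0,0,0,0,0,0,-1],[0,0,0,0,0,0,-1],[0,0,0,0,0,0,-1],[0,0,0,0,0,0,-1],[0,0,0,0,0,0,-1],[0,0,0,0,0,0,-1]]]' 25
python3 -m pendant '[[[0,0,-1,0,0,0,-1],[0,0,-1,0,0,0,-1],[0,0,-1,0,0,0,-1],[0,0,-1,0,0,0,-1],[0,0,-1,0,0,0,-1],[0,0,-1,0,0,0,-1],[0,0,-1,0,0,0,-1],[0,0,0,0,0,0,-1]]]'
python3 go.py 0.618 0.250 0.066 180
```

```text
time_s: 27.0
tcp_pos: [0.5518, 0.0629, 0.0263]
eef_rot: [-179.9, 0.1, -107.8]
contact_force: [0.3, -0.8, 0.7]
gripper_width: 0.0397
gripper_force: 0.0
time_s: 27.8
tcp_pos: [0.5512, 0.0626, 0.0256]
eef_rot: [-180.0, 0.0, -107.8]
contact_force: [-1.3, 0.6, 6.3]
gripper_width: 0.0155
gripper_force: 25.0
time_s: 28.6
tcp_pos: [0.5525, 0.063, 0.1679]
eef_rot: [-179.8, 0.2, -107.8]
contact_force: [0.3, -0.1, -0.1]
gripper_width: 0.0155
gripper_force: 25.0
turn units [-0.02  0.07 18.05] shift units [-3.28  9.35  5.1 ] t 28.6
```

```bash
python3 -m pendant '[[[0,0,0,0,0,0.95,-1],[0,0,0,0,0,0.95,-1],[0,0,0,0,0,0.95,-1],[0,0,0,0,0,0.95,-1],[0,0,0,0,0,0.95,-1],[0,0,0,0,0,0.95,-1],[0,0,0,0,0,0.95,-1],[0,0,0,0,0,0.95,-1]]]' >/dev/null
python3 -m pendant '[[[0,0,0,0,0,0.95,-1],[0,0,0,0,0,0.95,-1],[0,0,0,0,0,0.95,-1],[0,0,0,0,0,0.95,-1],[0,0,0,0,0,0.95,-1],[0,0,0,0,0,0.95,-1],[0,0,0,0,0,0.95,-1],[0,0,0,0,0,0.95,-1]]]' >/dev/null
python3 -m pendant '[[[0,0,0,0,0,0.95,-1],[0,0,0,0,0,0.95,-1],[0,0,0,0,0,0.95,-1],[-0.328,0.935,0,0,0,0,-1],[-0.328,0.935,0,0,0,0,-1],[-0.328,0.935,0,0,0,0,-1],[-0.328,0.935,0,0,0,0,-1],[-0.328,0.935,0,0,0,0,-1]]]' >/dev/null
python3 -m pendant '[[[-0.328,0.935,0,0,0,0,-1],[-0.328,0.935,0,0,0,0,-1],[-0.328,0.935,0,0,0,0,-1],[-0.328,0.935,0,0,0,0,-1],[-0.328,0.935,0,0,0,0,-1],[0,0,0,0,0,0,-1],[0,0,0,0,0,0,-1],[0,0,0,0,0,0,-1]]]'
python3 go.py 0.618 0.250 0.066 180;python3 find.py
```

```text
time_s: 31.8
tcp_pos: [0.6166, 0.2493, 0.1652]
eef_rot: [-180.0, -0.0, 179.9]
contact_force: [0.5, 0.2, -0.3]
gripper_width: 0.0156
gripper_force: 25.0
turn units [-0.   -0.01 -0.01] shift units [-0.07  0.03  4.96] t 31.8
n 170 ctr [ 0.6392 -0.0889] size 0.078 0.018 yaw -177.3 z 0.02
n 167 ctr [ 0.5562 -0.0926] size 0.082 0.019 yaw -1.4 z 0.019
n 170 ctr [0.4086 0.1194] size 0.071 0.017 yaw -164.8 z 0.015
n 170 ctr [0.4059 0.2104] size 0.07 0.017 yaw -71.4 z 0.014
```

```bash
python3 -m pendant '[[[-0.05,0,0.8,0,0,0,-1],[0,0,0.8,0,0,0,-1],[0,0,0.8,0,0,0,-1],[0,0,0.8,0,0,0,-1],[0,0,0.8,0,0,0,-1],[0,0,0.6,0,0,0,-1],[0,0,0.3,0,0,0,-1],[0,0,0,0,0,0,-1]]]'
python3 -m pendant '[[[0,0,0,0,0,0,-0.4],[0,0,0,0,0,0,-0.4],[0,0,0,0,0,0,-0.4],[0,0,0,0,0,0,-0.4],[0,0,-0.6,0,0,0,-0.4],[0,0,-0.8,0,0,0,-0.4],[0,0,-0.8,0,0,0,-0.2],[0,0,-0.8,0,0,0,-0.2]]]'
python3 -m pendant '[[[0,0,-1,0,0,0,0],[0,0,-1,0,0,0,0],[0,0,0,0,0,0,0],[0,0,0,0,0,-0.95,0],[0,0,0,0,0,-0.95,0],[0,0,0,0,0,-0.95,0],[0,0,0,0,0,-0.95,0],[0,0,0,0,0,0,0]]]'
python3 go.py 0.4086 0.1194 0.024 -164.8
```

```text
time_s: 32.65
tcp_pos: [0.6175, 0.2491, 0.0667]
eef_rot: [-180.0, -0.1, 179.9]
contact_force: [-0.4, -0.1, 0.3]
gripper_width: 0.0156
gripper_force: 25.0
time_s: 33.45
tcp_pos: [0.618, 0.2496, 0.1291]
eef_rot: [180.0, 0.0, 180.0]
contact_force: [0.1, 0.6, 0.9]
gripper_width: 0.0337
gripper_force: 0.0
time_s: 34.25
tcp_pos: [0.6177, 0.2495, 0.1677]
eef_rot: [180.0, 0.0, -164.8]
contact_force: [-0.2, 0.1, -0.1]
gripper_width: 0.0438
gripper_force: 0.0
turn units [0. 0. 0.] shift units [11.8  -3.54  7.18] t 34.25
```

```bash
python3 -m pendant '[[[0.983,-0.295,0,0,0,0,0],[0.983,-0.295,0,0,0,0,0],[0.983,-0.295,0,0,0,0,0],[0.983,-0.295,0,0,0,0,0],[0.983,-0.295,0,0,0,0,0],[0.983,-0.295,0,0,0,0,0],[0.983,-0.295,0,0,0,0,0],[0.983,-0.295,0,0,0,0,0]]]' >/dev/null
python3 -m pendant '[[[0.983,-0.295,0,0,0,0,0],[0.983,-0.295,0,0,0,0,0],[0.983,-0.295,0,0,0,0,0],[0.983,-0.295,0,0,0,0,0],[0,0,0,0,0,0,0],[0,0,1,0,0,0,0],[0,0,1,0,0,0,0],[0,0,1,0,0,0,0]]]'
python3 -m pendant '[[[0,0,0.8,0,0,0,0],[0,0,0.8,0,0,0,0],[0,0,0.8,0,0,0,0],[0,0,0.8,0,0,0,0],[0,0,0.8,0,0,0,0],[0,0,0.1,0,0,0,0],[0,0,0,0,0,0,0],[0,0,0,0,0,0,0]]]'
python3 go.py 0.4086 0.1194 0.024 -164.8
```

```text
time_s: 35.85
tcp_pos: [0.4092, 0.12, 0.1072]
eef_rot: [180.0, 0.1, -164.9]
contact_force: [0.6, 0.1, -0.3]
gripper_width: 0.0438
gripper_force: 0.0
time_s: 36.65
tcp_pos: [0.4092, 0.1199, 0.026]
eef_rot: [180.0, 0.1, -164.9]
contact_force: [-0.4, 0.5, 0.2]
gripper_width: 0.0441
gripper_force: 0.0
turn units [ 0.    0.01 -0.01] shift units [ 0.03 -0.02  0.1 ] t 36.65
```

```bash
python3 -m pendant '[[[0,0,0.05,0,0,0,-1],[0,0,0,0,0,0,-1],[0,0,0,0,0,0,-1],[0,0,0,0,0,0,-1],[0,0,0,0,0,0,-1],[0,0,0,0,0,0,-1],[0,0,0,0,0,0,-1],[0,0,0,0,0,0,-1]]]' 25
python3 -m pendant '[[[0,0,-1,0,0,0,-1],[0,0,-1,0,0,0,-1],[0,0,-1,0,0,0,-1],[0,0,-1,0,0,0,-1],[0,0,-1,0,0,0,-1],[0,0,-1,0,0,0,-1],[0,0,-1,0,0,0,-1],[0,0,0,0,0,0,-1]]]'
python3 -m pendant '[[[0,0,0,0,0,0.95,-1],[0,0,0,0,0,0.95,-1],[0,0,0,0,0,0.95,-1],[0,0,0,0,0,0.95,-1],[0,0,0,0,0,0,-1],[-0.95,0.69,0,0,0,0,-1],[-0.95,0.69,0,0,0,0,-1],[-0.95,0.69,0,0,0,0,-1]]]'
python3 -m pendant '[[[-0.95,0.69,0,0,0,0,-1],[-0.95,0.69,0,0,0,0,-1],[-0.95,0.69,0,0,0,0,-1],[-0.95,0.69,0,0,0,0,-1],[-0.95,0.69,0,0,0,0,-1],[-0.95,0.69,0,0,0,0,-1],[-0.95,0.69,0,0,0,0,-1],[-0.95,0.69,0,0,0,0,-1]]]'
python3 go.py 0.618 0.272 0.066 180; python3 find.py
```

```text
time_s: 37.45
tcp_pos: [0.4087, 0.1196, 0.0246]
eef_rot: [180.0, 0.0, -164.8]
contact_force: [-1.7, 0.6, 6.0]
gripper_width: 0.0156
gripper_force: 25.0
time_s: 38.25
tcp_pos: [0.4098, 0.1203, 0.1666]
eef_rot: [179.9, 0.2, -164.8]
contact_force: [0.0, -0.1, -0.9]
gripper_width: 0.0159
gripper_force: 25.0
time_s: 39.05
tcp_pos: [0.4661, 0.1612, 0.1639]
eef_rot: [-180.0, -0.0, -179.9]
contact_force: [0.1, 0.3, 0.6]
gripper_width: 0.0158
gripper_force: 25.0
time_s: 39.85
tcp_pos: [0.6182, 0.2716, 0.1633]
eef_rot: [-180.0, -0.1, -179.9]
contact_force: [-0.4, 0.0, 0.0]
gripper_width: 0.0155
gripper_force: 25.0
turn units [-0.01 -0.02  0.02] shift units [0.01 0.02 4.86] t 39.85
n 170 ctr [ 0.6392 -0.0889] size 0.078 0.018 yaw -177.3 z 0.024
n 166 ctr [ 0.5561 -0.0925] size 0.082 0.019 yaw -1.4 z 0.024
n 168 ctr [0.4058 0.2108] size 0.07 0.017 yaw -71.4 z 0.018
```

```bash
python3 -m pendant '[[[0,0,0.8,0,0,0,-1],[0,0,0.8,0,0,0,-1],[0,0,0.8,0,0,0,-1],[0,0,0.8,0,0,0,-1],[0,0,0.8,0,0,0,-1],[0,0,0.6,0,0,0,-1],[0,0,0.2,0,0,0,-1],[0,0,0,0,0,0,-1]]]'
python3 -m pendant '[[[0,0,0,0,0,0,-0.4],[0,0,0,0,0,0,-0.4],[0,0,0,0,0,0,-0.4],[0,0,0,0,0,0,-0.4],[0,0,-0.6,0,0,0,-0.4],[0,0,-0.8,0,0,0,-0.4],[0,0,-0.8,0,0,0,-0.2],[0,0,-0.8,0,0,0,-0.2]]]'
python3 -m pendant '[[[0,0,-1,0,0,0,0],[0,0,-1,0,0,0,0],[0,0,0,0,0,0,0],[0,0,0,0,0,-0.97,0],[0,0,0,0,0,-0.97,0],[0,0,0,0,0,-0.97,0],[0,0,0,0,0,-0.97,0],[0,0,0,0,0,-0.97,0]]]'
python3 -m pendant '[[[0,0,0,0,0,-0.97,0],[0,0,0,0,0,-0.97,0],[0,0,0,0,0,-0.97,0],[0,0,0,0,0,-0.97,0],[0,0,0,0,0,-0.97,0],[0,0,0,0,0,-0.97,0],[0,0,0,0,0,-0.97,0],[0,0,0,0,0,-0.97,0]]]' >/dev/null
python3 -m pendant '[[[0,0,0,0,0,-0.97,0],[0,0,0,0,0,-0.97,0],[0,0,0,0,0,-0.97,0],[0,0,0,0,0,-0.97,0],[0,0,0,0,0,-0.97,0],[0,0,0,0,0,-0.97,0],[0,0,0,0,0,-0.97,0],[0,0,0,0,0,-0.97,0]]]' >/dev/null
python3 -m pendant '[[[0,0,0,0,0,-0.97,0],[0,0,0,0,0,-0.97,0],[0,0,0,0,0,-0.97,0],[0,0,0,0,0,-0.97,0],[0,0,0,0,0,-0.97,0],[0,0,0,0,0,-0.97,0],[0,0,0,0,0,-0.97,0],[0,0,0,0,0,0,0]]]'
python3 go.py 0.4058 0.2107 0.024 -71.4
```

```text
time_s: 40.7
tcp_pos: [0.6174, 0.2709, 0.0676]
eef_rot: [-179.9, -0.1, 180.0]
contact_force: [0.6, -0.7, -0.1]
gripper_width: 0.0158
gripper_force: 25.0
time_s: 41.5
tcp_pos: [0.6179, 0.2712, 0.1301]
eef_rot: [180.0, 0.0, 180.0]
contact_force: [0.3, 0.4, 0.5]
gripper_width: 0.0337
gripper_force: 0.0
time_s: 42.3
tcp_pos: [0.6176, 0.2711, 0.1687]
eef_rot: [180.0, 0.0, -160.5]
contact_force: [0.0, -0.1, 0.4]
gripper_width: 0.0439
gripper_force: 0.0
time_s: 44.7
tcp_pos: [0.6176, 0.2711, 0.1687]
eef_rot: [-180.0, 0.0, -71.3]
contact_force: [0.5, -0.2, 0.6]
gripper_width: 0.0437
gripper_force: 0.0
turn units [-0.    0.    0.01] shift units [-0.52 11.    7.23] t 44.7
```

```bash
python3 -m pendant '[[[-0.047,1,0,0,0,0,0],[-0.047,1,0,0,0,0,0],[-0.047,1,0,0,0,0,0],[-0.047,1,0,0,0,0,0],[-0.047,1,0,0,0,0,0],[-0.047,1,0,0,0,0,0],[-0.047,1,0,0,0,0,0],[-0.047,1,0,0,0,0,0]]]' >/dev/null
python3 -m pendant '[[[-0.047,1,0,0,0,0,0],[-0.047,1,0,0,0,0,0],[-0.047,1,0,0,0,0,0],[0,0,0,0,0,0,0],[0,0,0,0,0,0,0],[0,0,1,0,0,0,0],[0,0,1,0,0,0,0],[0,0,1,0,0,0,0]]]'
python3 find.py | tail -3
python3 -m pendant '[[[0,0,0.8,0,0,0,0],[0,0,0.8,0,0,0,0],[0,0,0.8,0,0,0,0],[0,0,0.8,0,0,0,0],[0,0,0.8,0,0,0,0],[0,0,0.2,0,0,0,0],[0,0,0,0,0,0,0],[0,0,0,0,0,0,0]]]'
python3 go.py 0.4058 0.2107 0.024 -71.4
```

```text
time_s: 46.3
tcp_pos: [0.4068, 0.2113, 0.1079]
eef_rot: [-179.9, 0.0, -71.5]
contact_force: [0.5, 0.1, 0.3]
gripper_width: 0.0437
gripper_force: 0.0
n 166 ctr [ 0.5561 -0.0925] size 0.082 0.019 yaw -1.4 z 0.024
n 179 ctr [0.3933 0.2598] size 0.151 0.073 yaw -164.8 z 0.482
n 71 ctr [0.4123 0.1912] size 0.029 0.017 yaw -72.4 z 0.016
time_s: 47.15
tcp_pos: [0.4065, 0.2112, 0.025]
eef_rot: [-180.0, 0.0, -71.4]
contact_force: [-0.6, -0.5, 0.3]
gripper_width: 0.0439
gripper_force: 0.0
turn units [-0.01  0.   -0.  ] shift units [0.01 0.04 0.05] t 47.15
```

```bash
python3 -m pendant '[[[0,0,0.05,0,0,0,-1],[0,0,0,0,0,0,-1],[0,0,0,0,0,0,-1],[0,0,0,0,0,0,-1],[0,0,0,0,0,0,-1],[0,0,0,0,0,0,-1],[0,0,0,0,0,0,-1],[0,0,0,0,0,0,-1]]]' 25
python3 -m pendant '[[[0,0,-1,0,0,0,-1],[0,0,-1,0,0,0,-1],[0,0,-1,0,0,0,-1],[0,0,-1,0,0,0,-1],[0,0,-1,0,0,0,-1],[0,0,-1,0,0,0,-1],[0,0,-1,0,0,0,-1],[0,0,0,0,0,0,-1]]]'
python3 -m pendant '[[[0,0,0,0,0,0.97,-1],[0,0,0,0,0,0.97,-1],[0,0,0,0,0,0.97,-1],[0,0,0,0,0,0.97,-1],[0,0,0,0,0,0.97,-1],[0,0,0,0,0,0.97,-1],[0,0,0,0,0,0.97,-1],[0,0,0,0,0,0.97,-1]]]'
python3 -m pendant '[[[0,0,0,0,0,0.97,-1],[0,0,0,0,0,0.97,-1],[0,0,0,0,0,0.97,-1],[0,0,0,0,0,0.97,-1],[0,0,0,0,0,0.97,-1],[0,0,0,0,0,0.97,-1],[0,0,0,0,0,0.97,-1],[0,0,0,0,0,0.97,-1]]]' >/dev/null
python3 -m pendant '[[[0,0,0,0,0,0.97,-1],[0,0,0,0,0,0.97,-1],[0,0,0,0,0,0.97,-1],[0,0,0,0,0,0.97,-1],[0,0,0,0,0,0.97,-1],[0,0,0,0,0,0.97,-1],[0,0,0,0,0,0.97,-1],[0,0,0,0,0,0.97,-1]]]' >/dev/null
python3 -m pendant '[[[0,0,0,0,0,0.97,-1],[0,0,0,0,0,0.97,-1],[0,0,0,0,0,0.97,-1],[0,0,0,0,0,0.97,-1],[0,0,0,0,0,0,-1],[0,0,0,0,0,0,-1],[0,0,0,0,0,0,-1],[0,0,0,0,0,0,-1]]]'
python3 go.py 0.618 0.293 0.066 180; python3 find.py
```

```text
time_s: 47.95
tcp_pos: [0.406, 0.2109, 0.0236]
eef_rot: [-180.0, 0.0, -71.4]
contact_force: [-1.0, -0.1, 5.7]
gripper_width: 0.0157
gripper_force: 25.0
time_s: 48.75
tcp_pos: [0.407, 0.2118, 0.1657]
eef_rot: [-179.8, 0.1, -71.4]
contact_force: [0.2, -0.3, 0.1]
gripper_width: 0.0154
gripper_force: 25.0
time_s: 49.55
tcp_pos: [0.4055, 0.2105, 0.1625]
eef_rot: [180.0, -0.1, -102.6]
contact_force: [-0.1, 0.0, 0.1]
gripper_width: 0.0154
gripper_force: 25.0
time_s: 51.95
tcp_pos: [0.4059, 0.2107, 0.1632]
eef_rot: [-180.0, -0.0, -180.0]
contact_force: [-0.2, -0.4, -0.2]
gripper_width: 0.0158
gripper_force: 25.0
turn units [-0. -0.  0.] shift units [-10.61   4.11   4.86] t 51.95
n 170 ctr [ 0.6392 -0.0889] size 0.078 0.018 yaw -177.3 z 0.021
n 166 ctr [ 0.5561 -0.0925] size 0.082 0.019 yaw -1.4 z 0.02
n 202 ctr [0.3872 0.278 ] size 0.165 0.082 yaw -164.9 z 0.533
```

```bash
python3 -m pendant '[[[-0.965,0.374,0,0,0,0,-1],[-0.965,0.374,0,0,0,0,-1],[-0.965,0.374,0,0,0,0,-1],[-0.965,0.374,0,0,0,0,-1],[-0.965,0.374,0,0,0,0,-1],[-0.965,0.374,0,0,0,0,-1],[-0.965,0.374,0,0,0,0,-1],[-0.965,0.374,0,0,0,0,-1]]]'
python3 -m pendant '[[[-0.965,0.374,0,0,0,0,-1],[-0.965,0.374,0,0,0,0,-1],[-0.965,0.374,0,0,0,0,-1],[0,0,0,0,0,0,-1],[0,0,1,0,0,0,-1],[0,0,1,0,0,0,-1],[0,0,1,0,0,0,-1],[0,0,0,0,0,0,-1]]]'
python3 -m pendant '[[[0,0,0.6,0,0,0,-1],[0,0,0.6,0,0,0,-1],[0,0,0.4,0,0,0,-1],[0,0,0.2,0,0,0,-1],[0,0,0,0,0,0,-1],[0,0,0,0,0,0,-1],[0,0,0,0,0,0,-1],[0,0,0,0,0,0,-1]]]'
python3 -m pendant '[[[0,0,0,0,0,0,-0.4],[0,0,0,0,0,0,-0.4],[0,0,0,0,0,0,-0.4],[0,0,0,0,0,0,-0.4],[0,0,-0.6,0,0,0,-0.4],[0,0,-0.8,0,0,0,-0.4],[0,0,-0.8,0,0,0,-0.2],[0,0,-0.8,0,0,0,-0.2]]]'
python3 -m pendant '[[[0,0,-1,0,0,0,-1],[0,0,-1,0,0,0,-1],[0,0,-1,0,0,0,-1],[0,0,-1,0,0,0,-1],[1,0,-1,0,0,0,-1],[1,0,0,0,0,0,-1],[1,0,0,0,0,0,-1],[1,0,0,0,0,0,-1]]]'
python3 -m pendant '[[[1,-1,0,0,0,0,-1],[1,-1,0,0,0,0,-1],[0,-1,0,0,0,0,-1],[0,-1,0,0,0,0,-1],[0,-1,0,0,0,0,-1],[0,-1,0,0,0,0,-1],[0,-1,0,0,0,0,-1],[0,-1,0,0,0,0,-1]]]'
python3 find.py
python3 - <<'E'
from h import *
t=load('top')
a=cv2.resize(t['frame'][80:280,170:480],(800,516),interpolation=cv2.INTER_CUBIC)
cv2.imwrite('pics/t6.png',a)
E
```

```text
time_s: 52.8
tcp_pos: [0.5611, 0.2708, 0.1631]
eef_rot: [-180.0, -0.0, 180.0]
contact_force: [0.1, -0.6, -0.2]
gripper_width: 0.0161
gripper_force: 25.0
time_s: 53.6
tcp_pos: [0.6162, 0.2917, 0.1002]
eef_rot: [-179.8, -0.3, 180.0]
contact_force: [-0.3, -1.0, -0.4]
gripper_width: 0.0158
gripper_force: 25.0
time_s: 54.4
tcp_pos: [0.6221, 0.2941, 0.0726]
eef_rot: [179.8, 0.5, -179.9]
contact_force: [0.9, -3.5, 21.7]
gripper_width: 0.0155
gripper_force: 34.4
time_s: 55.2
tcp_pos: [0.6181, 0.2928, 0.1279]
eef_rot: [-180.0, -0.0, 180.0]
contact_force: [-0.0, 0.3, 0.8]
gripper_width: 0.0339
gripper_force: 0.0
time_s: 56.0
tcp_pos: [0.5373, 0.2928, 0.2274]
eef_rot: [180.0, -0.0, 179.9]
contact_force: [0.2, 0.3, -0.8]
gripper_width: 0.0006
gripper_force: 0.0
time_s: 56.8
tcp_pos: [0.4986, 0.1312, 0.2272]
eef_rot: [-180.0, -0.0, 179.9]
contact_force: [-0.7, 0.4, -0.0]
gripper_width: 0.0008
gripper_force: 0.0
n 170 ctr [ 0.6392 -0.0889] size 0.078 0.018 yaw -177.3 z 0.025
n 194 ctr [0.5146 0.1574] size 0.173 0.064 yaw -14.5 z 0.613
n 166 ctr [ 0.5561 -0.0925] size 0.082 0.019 yaw -1.4 z 0.023
```

View pics/t6.png

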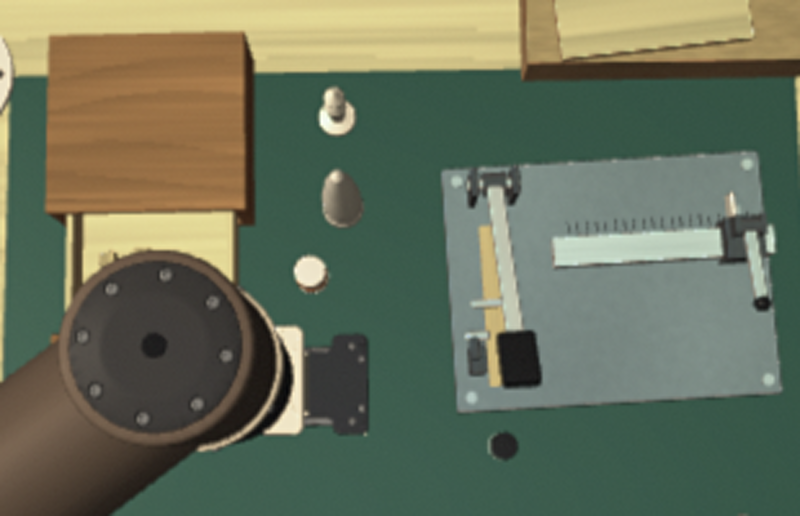

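All the pieces are off the bench. The stop pointer and tab line up at (731,200) in this view. The last release met about 22 N of contact, so I'll check the drawer while turning towards the handle.

```bash
python3 -m pendant '[[[0,0,0,0,0,-0.965,-1],[0,0,0,0,0,-0.965,-1],[0,0,0,0,0,-0.965,-1],[0,0,0,0,0,-0.965,-1],[0,0,0,0,0,-0.965,-1],[0,0,0,0,0,-0.965,-1],[0,0,0,0,0,-0.965,-1],[0,0,0,0,0,-0.965,-1]]]' >/dev/null
python3 -m pendant '[[[0,0,0,0,0,-0.965,-1],[0,0,0,0,0,-0.965,-1],[0,0,0,0,0,-0.965,-1],[0,0,0,0,0,-0.965,-1],[0,0,0,0,0,-0.965,-1],[0,0,0,0,0,-0.965,-1],[0,0,0,0,0,-0.965,-1],[0,0,0,0,0,-0.965,-1]]]' >/dev/null
python3 -m pendant '[[[0,0,0,0,0,-0.965,-1],[0,0,0,0,0,-0.965,-1],[0,0,0,0,0,-0.965,-1],[0,0,0,0,0,-0.965,-1],[0,0,0,0,0,-0.965,-1],[0,0,0,0,0,-0.965,-1],[0,0,0,0,0,-0.965,-1],[0,0,0,0,0,-0.965,-1]]]'
python3 go.py 0.5269 -0.1019 0.215 -87.35
python3 - <<'E'
from h import *
s=cap('scene');t=cap('top')
a=cv2.resize(s['frame'][130:230,350:483],(532,400),interpolation=cv2.INTER_CUBIC)
b=cv2.resize(t['frame'][140:190,425:475],(267,267),interpolation=cv2.INTER_CUBIC)
cv2.imwrite('pics/s7.png',np.hstack([a,np.vstack([b,np.zeros((133,267,3),np.uint8)])]))
E
```

```text
time_s: 59.25
tcp_pos: [0.4987, 0.1322, 0.2271]
eef_rot: [180.0, -0.0, -87.3]
contact_force: [-0.3, -0.5, 0.7]
gripper_width: 0.0007
gripper_force: 0.0
turn units [ 0.01 -0.    0.01] shift units [11.76 -0.87  0.61] t 59.25
```

View pics/s7.png

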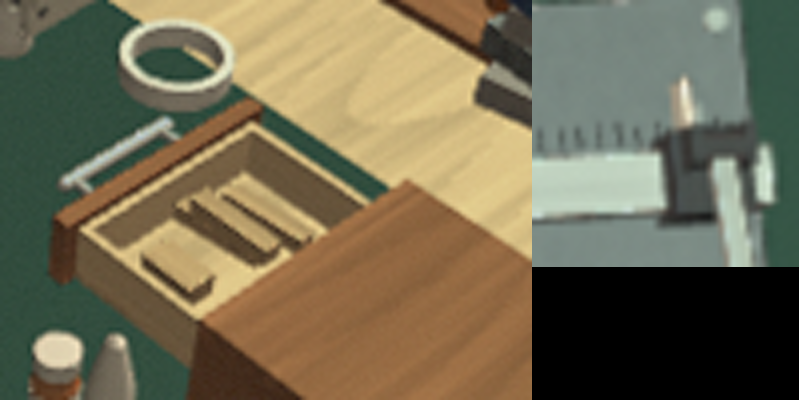

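The drawer holds the block at (178,268), bars at (230,225) and (265,208), and probably one beneath. The pointer sits on the tab line. I'll move over the handle and check the drawer's heights by depth.

```bash
python3 -m pendant '[[[0.98,-0.072,0,0,0,0,-1],[0.98,-0.072,0,0,0,0,-1],[0.98,-0.072,0,0,0,0,-1],[0.98,-0.072,0,0,0,0,-1],[0.98,-0.072,0,0,0,0,-1],[0.98,-0.072,0,0,0,0,-1],[0.98,-0.072,0,0,0,0,-1],[0.98,-0.072,0,0,0,0,-1]]]' >/dev/null
python3 -m pendant '[[[0.98,-0.072,0,0,0,0,-1],[0.98,-0.072,0,0,0,0,-1],[0.98,-0.072,0,0,0,0,-1],[0.98,-0.072,0,0,0,0,-1],[0,0,0,0,0,0,-1],[0,0,0,0,0,0,-1],[0,0,0,0,0,0,-1],[0,0,0,0,0,0,-1]]]'
python3 go.py 0.5269 -0.1019 0.215 -87.35
python3 - <<'E'
from h import *
s=cap('scene');t=cap('top')
a=cv2.resize(s['frame'][170:270,240:373],(400,300),interpolation=cv2.INTER_CUBIC)
b=cv2.resize(t['frame'][155:215,190:270],(400,300),interpolation=cv2.INTER_CUBIC)
cv2.imwrite('pics/s8.png',np.hstack([a,b]))
H={}
for v in range(158,212):
  for u in range(192,268):
    p=pt(t,u,v); k=(int(p[0]*100),int(p[1]*100)); H.setdefault(k,[]).append(p[2])
for x in range(67,55,-1): print(x,[int(1000*np.median(H[(x,y)])) if (x,y) in H else -1 for y in range(34,16,-1)])
E
```

```text
time_s: 60.95
tcp_pos: [0.5261, -0.1007, 0.2274]
eef_rot: [-180.0, 0.0, -87.4]
contact_force: [-0.5, -0.4, 0.8]
gripper_width: 0.0003
gripper_force: 0.0
turn units [-0.    0.   -0.01] shift units [ 0.06 -0.04  0.62] t 60.95
67 [48, 20, 21, 23, 22, 21, 22, 21, 21, 22, 21, 22, 20, 21, 22, 22, 62, 14]
66 [51, 23, 21, 22, 22, 22, 22, 23, 21, 21, 20, 20, 22, 22, 21, 21, 25, 21]
65 [55, 21, 20, 34, 23, 21, 23, 53, 25, 23, 21, 21, 21, 21, 22, 21, 42, 17]
64 [56, 23, 19, 37, 35, 20, 27, 52, 48, 21, 22, 21, 22, 22, 22, 22, 42, 16]
63 [59, 23, 21, 38, 35, 21, 37, 54, 43, 22, 22, 39, 43, 41, 25, 22, 60, 35]
62 [59, 25, 21, 36, 34, 22, 38, 53, 40, 21, 21, 32, 41, 41, 25, 22, 60, 52]
61 [54, 22, 21, 38, 36, 21, 35, 54, 46, 22, 22, 42, 41, 42, 34, -1, -1, 64]
60 [61, 23, 20, 36, 36, 24, 31, 52, 53, -1, -1, -1, -1, -1, -1, -1, -1, -1]
59 [61, 26, 21, 35, 37, 34, -1, -1, -1, -1, -1, -1, -1, -1, -1, -1, -1, -1]
58 [56, 22, 21, 22, 34, -1, -1, -1, -1, -1, -1, -1, -1, -1, -1, -1, -1, -1]
57 [62, 31, 22, 20, 60, 66, -1, -1, -1, -1, -1, -1, -1, -1, -1, -1, -1, -1]
56 [72, 69, 68, 67, 70, 71, -1, -1, -1, -1, -1, -1, -1, -1, -1, -1, -1, -1]
```

View pics/s8.png

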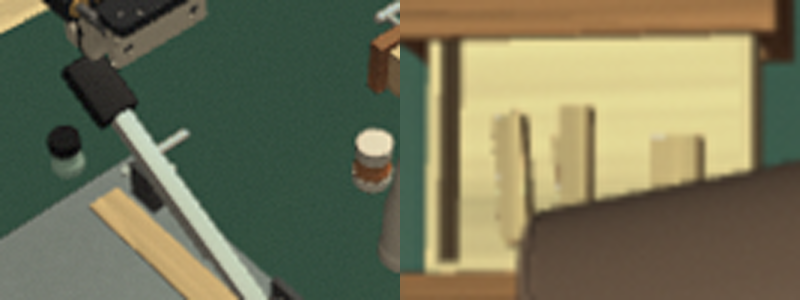

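One bar lies on top of another with its underside about 15 mm above the floor, which is within limits. All four pieces are below the rim. Now the arm.

```bash
python3 -m pendant '[[[0,0,0.65,0,0,0,-1],[0,0,0.65,0,0,0,-1],[0,0,0.3,0,0,0,-1],[0,0.155,0.3,0,0,0,-1],[0,0.155,0.3,0,0,0,-1],[0,0.155,0.3,0,0,0,-1],[0,0.155,0.3,0,0,0,-1],[0,0.116,0.312,0,0,0,-1]]]'
python3 -m pendant '[[[0,0.116,0.312,0,0,0,-1],[0,0.116,0.312,0,0,0,-1],[0,0.116,0.312,0,0,0,-1],[0,0.076,0.33,0,0,0,-1],[0,0.076,0.33,0,0,0,-1],[0,0.076,0.33,0,0,0,-1],[0,0.076,0.33,0,0,0,-1],[0,0.03,0.2,0,0,0,-1]]]'
python3 -m pendant '[[[0,0.016,0.162,0,0,0,-1],[0,0.016,0.162,0,0,0,-1],[0,0.016,0.162,0,0,0,-1],[0,0.016,0.162,0,0,0,-1],[0,0.016,0.162,0,0,0,-1],[0,0.016,0.162,0,0,0,-1],[0,0.016,0.162,0,0,0,-1],[0,0,0,0,0,0,-1]]]'
```

```text
time_s: 61.85
tcp_pos: [0.5113, -0.1018, 0.1649]
eef_rot: [-180.0, -0.0, -87.4]
contact_force: [1.7, 0.0, 2.8]
gripper_width: 0.0005
gripper_force: 0.9
time_s: 62.65
tcp_pos: [0.4976, -0.1025, 0.1153]
eef_rot: [180.0, -0.0, -87.4]
contact_force: [1.0, -0.2, 2.5]
gripper_width: 0.0006
gripper_force: 1.1
time_s: 63.45
tcp_pos: [0.4949, -0.1026, 0.0926]
eef_rot: [179.9, 0.0, -87.4]
contact_force: [-0.2, -1.0, 0.1]
gripper_width: 0.0003
gripper_force: 0.0
```

```bash
python3 -m pendant '[[[0,0,0.08,0,0,0,-1],[0,0,0.08,0,0,0,-1],[0,0,0.08,0,0,0,-1],[0,0,0,0,0,0,-1],[0,0,0,0,0,0,-1],[0,0,0,0,0,0,-1],[0,0,0,0,0,0,-1],[0,0,0,0,0,0,-1]]]'
python3 -m pendant '[[[0,0,-0.3,0,0,0,-1],[0,0,-0.5,0,0,0,-1],[0,0,-1,0,0,0,-1],[0,0,-1,0,0,0,-1],[0,0,-1,0,0,0,-1],[0,0,-1,0,0,0,-1],[0,0,-1,0,0,0,-1],[0,0,-1,0,0,0,-1]]]'
python3 -m pendant '[[[0,1,0,0,0,0,-1],[0,1,0,0,0,0,-1],[0,0,-1,0,0,0,-1],[0,0,-1,0,0,0,-1],[0,0,-1,0,0,0,-1],[0,0,0,0,0,0,-1],[0,0,0,0,0,0,-1],[0,0,0,0,0,0,-1]]]'
python3 - <<'E'
from h import *
s=cap('scene')
cv2.imwrite('pics/s9.png',cv2.resize(s['frame'][110:360,150:483],(799,600),interpolation=cv2.INTER_CUBIC))
C=np.load('cutter.npz'); 
for lx in (-.13,-.115,-.10,-.06,0,.05):
    w=C['R']@[lx,.12]+C['o']; 
    for z in(.07,):
        u,v=px(s,np.array([*w,z])); print(lx,pt(s,u,v).round(3),s['frame'][int(v),int(u)])
E
```

```text
time_s: 64.25
tcp_pos: [0.4951, -0.1027, 0.0898]
eef_rot: [180.0, -0.0, -87.4]
contact_force: [-7.2, 3.2, 19.6]
gripper_width: 0.0006
gripper_force: 9.5
time_s: 65.05
tcp_pos: [0.4955, -0.1025, 0.2257]
eef_rot: [-180.0, 0.0, -87.4]
contact_force: [0.3, -0.2, 0.3]
gripper_width: 0.0006
gripper_force: 0.0
time_s: 65.85
tcp_pos: [0.4551, -0.1043, 0.2839]
eef_rot: [179.9, 0.0, -87.4]
contact_force: [-0.1, 0.1, 0.0]
gripper_width: 0.0006
gripper_force: 0.0
-0.13 [ 0.487 -0.103  0.072] [27 27 28]
-0.115 [ 0.503 -0.103  0.074] [29 30 31]
-0.1 [ 0.517 -0.101  0.072] [28 30 31]
-0.06 [ 0.555 -0.098  0.069] [178 201 195]
0 [ 0.614 -0.095  0.069] [171 194 188]
0.05 [ 0.664 -0.093  0.068] [170 194 187]
```

View pics/s9.png

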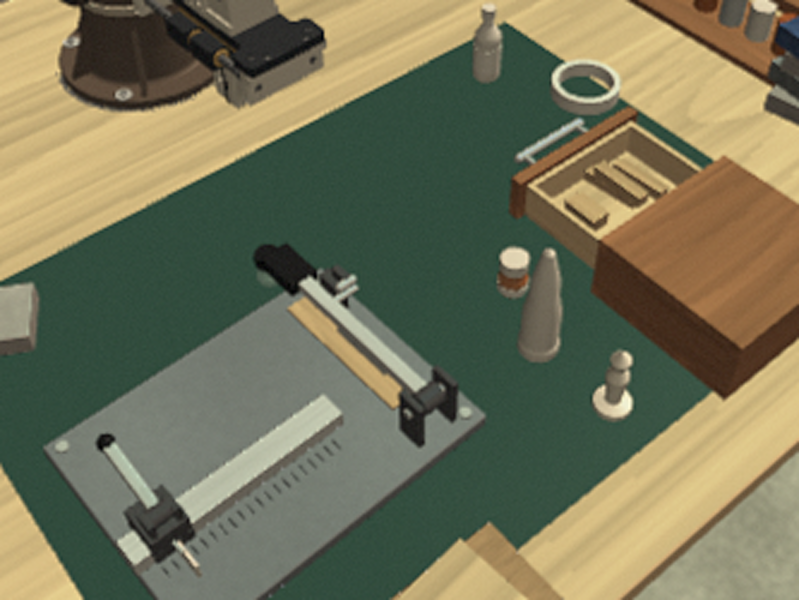

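The arm is latched level at about (345,310), the lever is down with the pointer at the tab (185,550), all four pieces are in the drawer, and the bystanders are upright. Handing the job in.

```bash
python3 -c "
from plant import r
print(r.close_job())"
```

```text
the job is handed in; nothing more can be done
None
```

I handed the job in at about 66 s of the 210 s. All four pieces found (three bars, one block) are in the drawer, the stop is locked at the tab and the arm is latched down. The camera showed nothing knocked over, and the hand-in gave no verdict.

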